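# Thread a planter's wheel axle through both bearers and hold it for the far wheel

### The job

The rolling planter box lies upside down on the bench and still needs its second axle: take the axle from the notched rest and thread it, plain end first and from whichever side suits you, through the empty brass bushing in one bearer, across the gap and through the bushing in the other bearer, until its red collar sits against the bearer. Finish while holding it there by the short stub behind the collar, still gripped, so that I can knock the wheel on the far end. Leave the two loose wheels and the glue bottle where they are.

Things in the scene. Friction and masses are not known exactly. Their poses are not given: they have to be found in the camera images.
- cart: Upturned planter box, 300 (x) by 160 mm (y), fixed, floor boards on top at 87 mm; origin on the bench under its centre, z up. Along each side a darker bearer, 24 mm thick, outer face at y = -80 or +80 mm, top at 131 mm. At x = +100 mm an axle with two 80 mm wheels is fitted (to 125 mm either side, tops at 151 mm). At x = -100 mm, nearer the robot, are two empty bushings.
- bore_right (a point): Centre of the outer mouth of the empty brass bushing in the bearer at y = -80 mm of the box (robot's right), 111 mm above the bench, in the bearer's outer face; axes as the box's: +y leads in, across an empty gap of 112 mm and through the other bushing. Each is 24 mm long with a 15 mm bore, countersunk at both ends to 22 mm over 5 mm; flange 32 mm wide, flush.
- bore_left (a point): Centre of the outer mouth of the like bushing in the bearer at y = +80 mm of the box (robot's left), 111 mm above the bench, in the outer face, 160 mm from bore_right; axes as the box's: -y leads in.
- axle: Straight aluminium axle, 12 mm thick, 275 mm long, about 0.075 kg, red collar 28 mm wide near one end. Origin on its axis at the collar's front face; x points along it to the plain end at +215 mm (chamfered). Collar from x = -8 to 0, bare stub behind it from -8 to -60 mm. Starts level in the rest, axis at 40 mm, any roll. Centre of mass near x = +70 mm: held by the stub, the plain end may sag.
- axle_tip (a point): Middle of the axle's plain end, at x = +215 mm of the axle; axes as the axle's.
- axle_stub (a point): On the axle's axis, middle of the 52 mm stub behind the collar (x = -34 mm of the axle): the place to hold it at the end.
- rest: Fixed wooden rest, left or right of the box: plywood base 185 x 40 mm, 12 mm thick, two notched posts 16 mm thick, 130 mm apart, 46 mm high, in which the axle lies. Origin on the bench under its middle, x along the axle to its plain end. The axle's stub overhangs the bench freely, its middle 119 mm behind the origin (-x).
- tray: Fixed blue parts tray, 220 x 130 mm, 30 mm high, on the other side of the box from the rest, with the two loose wheels in it; origin on the bench under its centre.
- wheel_a: Loose dark wooden wheel, 80 mm across, 24 mm thick, flat in the tray; origin at the centre of its underside. Not to be moved.
- wheel_b: Second loose wheel, like the first. Not to be moved.
- glue: White glue bottle, 62 mm across, 170 mm high, standing beside the fitted wheels; origin under its centre. Not to be moved.

How it is judged:
By the outcome, as a careful person would: the job done as asked, in the order asked, and still so for the second after the job is handed in, while the arm keeps its last pose, push and grip.
It also fails if it takes over 56 s, if anything falls off the work surface, if the arm or the gripper's body presses on something with over 40 N, if the wrist force passes 120 N, or if a joint passes its speed limit or range.

### The arm

A 6-joint arm with a two-finger parallel gripper is mounted at the origin on the work surface. World frame = base frame: x ahead of the robot, y to its left, z up, the work surface at z = 0. Lengths are in mm, angles in rad, forces in N, time in s.
With the tool pointing down it reaches from about 350 to 975 mm from the base axis. Payload 7.1 kg.
Tool frame: the origin (TCP) lies between the finger pads, 19 mm behind the fingertips; this is the grasp point; z points along the fingers, y is the line along which they close (so a half turn about z gives the same grasp; the last joint's range is limited). The gripper opens to 88 mm and grips with 3 to 60 N. Pads are 20 mm wide; open, the fingers measure 115 mm over their backs; the gripper's body (75 mm by 178 mm) begins 61 mm behind the grasp point.
Start: joints at [-1.285, 0.423, 1.63, -0, 1.089, -0.019], TCP at [187.582, -596.169, 241.375] pointing down, gripper open.
Joint ranges: [-3, 3], [-0.9, 2.11], [0.09, 2.58], [-1.31, 4.45], [0.11, 2.69], [-2.54, 2.54]. Speed limits (rad/s): [2.39, 2.39, 3.01, 3.14, 3.14, 3.14].

### API

Orientations are given as a unit quaternion [x, y, z, w].
In Python, from station import env, set_gripper, viewer, workorder gives the robot as it stands. Calls block until the motion is done:
- env.reach(position, orientation): joint-space move of the TCP to a pose.
- env.move_l(position, rot=None, rate=150, f_stop=None): straight line of the TCP; rot=None keeps the orientation; rate is the mean speed in mm/s. With f_stop (N) it stops when the force on the tool has changed by that much, and returns True; else False.
- env.move_joints(angles): joint-space move.
- set_gripper(opening): finger opening in mm; the grip force is fixed at half the most; returns when the fingers have stopped.
- env.hold(seconds).
- env.ik(position, orientation): joint angles nearest the present ones, or None.
- env.read_state(): the state.
- viewer.camera(name): name is "scene" or "top" or "wrist"; returns the picture (400x640x3 uint8, blue, green, red); there is no depth.
- viewer.camera_params(name): a dict with "fx", "fy", "cx", "cy" (pixels), "pose" (4x4, takes a point from camera to world coordinates); the wrist camera has in their place "tool_from_camera" (4x4, takes a point from camera to tool coordinates, whose origin is the TCP and whose axes are the flange's). Camera axes: x right, y up, looking along -z (the intrinsics and any distortion apply to the point x, -y, -z); pixel columns grow to the right and rows downward; lengths in mm; the calibration is good to about 2 mm. A picture is of the moment at which its call begins: read the wrist's pose just before it. camera_params takes no time and is no camera call.
A pose or a line that the arm cannot do raises env.IKError and nothing moves.
- workorder.sign_off(): hands the job in; it is judged then, once.
The state is a dict: "time_s": time; "qpos": joint angles; "dq": joint speeds; "tau": joint torques, N m; "tool_pos": TCP position; "orientation": TCP orientation; "force": force on the tool from outside, world axes, zero at the start; "wrist_torque": the same for the moment, N m; "width": finger opening in mm; "grip_force": force on a finger pad.
Only numpy, scipy, OpenCV 4.12 (cv2) and the standard library are available. Lean on these libraries where they do the work, as an engineer would, in place of code of your own. Each camera call takes 0.05 s, during which the arm holds its last target. There are 200 camera calls.

## Working session

There is one attempt and no reset: what is moved stays moved. The work goes in short steps, each a Python script; the robot and the scene stay as the last script left them, time stands still between calls to the robot, and variables do not carry over. Pictures are saved under pics/ and viewed, at most 10 in all, crops included, and the job is handed in when it is done.

```bash
ls; mkdir -p pics; python3 - <<'E'
from station import env, set_gripper, viewer, workorder
import cv2, numpy as np
for n in ["scene","top"]:
    cv2.imwrite(f"pics/{n}0.png",viewer.camera(n))
np.set_printoptions(precision=3,suppress=True)
for n in ["scene","top","wrist"]: print(n,viewer.camera_params(n))
print(env.read_state())
E
```

```text
pics
scene {'fx': 452.4156823267726, 'fy': 452.4156823267726, 'cx': 320.98487765348426, 'cy': 202.11408748259475, 'pose': array([[   0.88 ,   -0.327,    0.344, 1027.393],
       [   0.474,    0.625,   -0.62 , -789.576],
       [  -0.012,    0.709,    0.705, 1030.467],
       [   0.   ,    0.   ,    0.   ,    1.   ]])}
top {'fx': 377.13911649423727, 'fy': 377.13911649423727, 'cx': 318.57807112738413, 'cy': 193.18328126916225, 'pose': array([[   0.001,    0.992,   -0.128,  434.409],
       [  -1.   ,   -0.002,   -0.019,    4.337],
       [  -0.019,    0.128,    0.992, 1236.264],
       [   0.   ,    0.   ,    0.   ,    1.   ]])}
wrist {'fx': 353.27405111685357, 'fy': 353.27405111685357, 'cx': 316.0234477688967, 'cy': 201.0293847883081, 'tool_from_camera': array([[   0.001,    0.961,    0.278,   76.675],
       [   1.   ,   -0.001,   -0.   ,   -0.134],
       [   0.   ,    0.278,   -0.961, -143.174],
       [   0.   ,    0.   ,    0.   ,    1.   ]])}
{'time_s': 0.1, 'qpos': array([-1.285,  0.424,  1.631, -0.   ,  1.089, -0.019]), 'dq': array([-0.   , -0.002, -0.003, -0.002,  0.001, -0.002]), 'tau': array([  0.   , -54.561, -27.432,   0.064,   0.019,  -0.   ]), 'tool_pos': array([ 187.464, -595.719,  240.662]), 'orientation': array([ 0.988,  0.152, -0.   , -0.001]), 'force': array([ 0.265, -0.211, -0.887]), 'wrist_torque': array([ 0.032, -0.001, -0.053]), 'grip_force': 0.0, 'width': 88.04060124468066}
```

View pics/scene0.png

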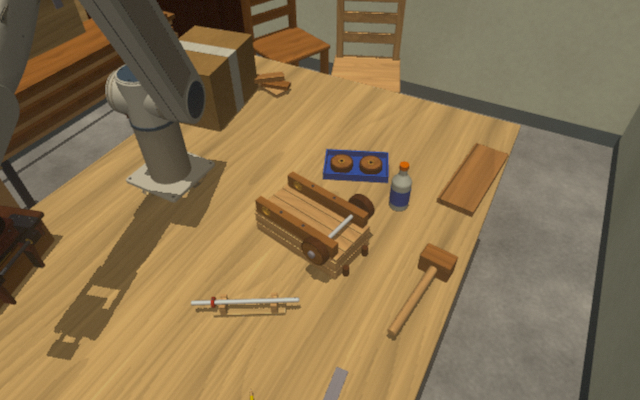

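View pics/top0.png

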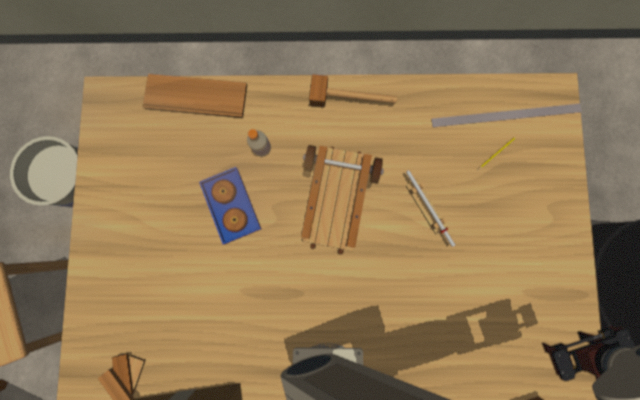

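The scene view shows the rest on the robot's right, with the axle's collar at (213,301) and its plain end at (298,301). The top view shows the stub end at (452,243), the collar at (443,230) and the plain end at (407,174). The box's right bearer runs from about (370,156) to (352,248), and the fitted wheels are at (310,159) and (377,170). Next I'll get rough poses and move the wrist camera over both.

```bash
cat > h.py <<'E'
from station import env, set_gripper, viewer, workorder
import cv2, numpy as np
from scipy.spatial.transform import Rotation as R
from scipy.optimize import least_squares
np.set_printoptions(precision=2,suppress=True)
def cam(name, st=None):
    p=viewer.camera_params(name); K=np.array([[p['fx'],0,p['cx']],[0,p['fy'],p['cy']],[0,0,1]])
    if name=='wrist':
        st=st or env.read_state(); T=np.eye(4); T[:3,:3]=R.from_quat(st['orientation']).as_matrix(); T[:3,3]=st['tool_pos']
        return K,T@p['tool_from_camera']
    return K,p['pose']
def proj(c,P):
    K,T=c; q=(np.atleast_2d(P)-T[:3,3])@T[:3,:3]*[1,-1,-1]; q=q@K.T; return q[:,:2]/q[:,2:]
def ray(c,uv):
    K,T=c; d=np.linalg.solve(K,[*uv,1])*[1,-1,-1]; return T[:3,3],T[:3,:3]@d
def atz(c,uv,z):
    o,d=ray(c,uv); return o+d*(z-o[2])/d[2]
def tri(obs):
    return least_squares(lambda P:np.concatenate([proj(c,P)[0]-uv for c,uv in obs]),[500,0,80]).x
def down(yaw,pitch=0): # tool x along heading yaw, z down; pitch>0 raises tool x direction
    x=np.array([np.cos(yaw)*np.cos(pitch),np.sin(yaw)*np.cos(pitch),np.sin(pitch)]); y=np.array([np.sin(yaw),-np.cos(yaw),0])
    return R.from_matrix(np.c_[x,y,np.cross(x,y)])
def shot(name,file):
    st=env.read_state(); im=viewer.camera(name); cv2.imwrite('pics/'+file,im); c=cam(name,st); np.savez('pics/'+file+'.npz',K=c[0],T=c[1]); return im
def load(file):
    d=np.load('pics/'+file+'.npz'); return d['K'],d['T']
E
python3 - <<'E'
from h import *
t=cam('top');s=cam('scene')
for n,a,b in [('tip',(407,174),(298,301)),('collar',(443.5,230),(213,301)),('end',(452,243),(193,303))]:
    print(n,tri([(t,a),(s,b)]),atz(t,a,40))
L=atz(t,(310,159),111);Rr=atz(t,(377,170),111);print(L,Rr,np.linalg.norm(L-Rr))
ydir=(L-Rr)/np.linalg.norm(L-Rr); xd=np.array([ydir[1],-ydir[0],0]);C=(L+Rr)/2-100*xd
print('C',C,'yaw',np.arctan2(xd[1],xd[0]),'boreR',C-100*xd-80*ydir)
tip=atz(t,(407,174),40);en=atz(t,(452,243),40);print('axle yaw',np.arctan2(*(tip-en)[1::-1]),np.linalg.norm(tip-en))
C=(L+Rr)/2-100*xd; bR=C-100*xd-80*ydir; cyaw=np.arctan2(xd[1],xd[0]); ayaw=np.arctan2(*(tip-en)[1::-1])
stub=en+(tip-en)*26/275
for nm,p,yaw,z in [('pick',stub,ayaw,40),('bore',bR-34*ydir,cyaw+np.pi/2,111),('start',bR-(215+34+40)*ydir,cyaw+np.pi/2,111)]:
  for k in (0,np.pi): print(nm,env.ik([p[0],p[1],z],down(yaw+k).as_quat()))
E
```

```text
tip [ 656.18 -256.28   29.18] [ 650.91 -256.25   40.  ]
collar [ 472.23 -363.81   43.79] [ 472.16 -365.13   40.  ]
end [ 430.41 -390.58   40.99] [ 431.72 -389.84   40.  ]
[685.23  52.07 111.  ] [ 650.58 -150.81  111.  ] 205.8142583267758
C [569.33 -32.53 111.  ] yaw -0.1691590425569839 boreR [457.29 -94.56 111.  ]
axle yaw 0.5473712730751313 256.6870694864136
pick [-0.72  0.66  1.8  -0.    0.68  0.31]
pick None
bore [-0.3   0.41  2.05 -0.    0.68 -0.13]
bore None
start [-0.77  0.51  1.86 -0.    0.77 -0.6 ]
start [-0.77  0.51  1.86 -0.    0.77  2.54]
```

```bash
python3 - <<'E'
from h import *
cy=-0.169; yd=np.array([-np.sin(cy),np.cos(cy),0]); xd=np.array([np.cos(cy),np.sin(cy),0]); b=np.array([455,-98,111.])
ay=.547; ax=np.array([np.cos(ay),np.sin(ay),0])
env.reach(np.array([520,-335,200.]),down(ay).as_quat()); shot('wrist','a1.png'); print(env.read_state()['time_s'])
P=[]
for i,(off,z,p) in enumerate([(200,230,.75),(230,150,.9),(220,200,.6),(260,170,.5),(150,220,.4)]):
    print(i,env.ik(b-off*yd+[0,0,z-111],down(cy+np.pi/2,p).as_quat()))
print(env.ik(np.array([480,-300,200.]),down(ay).as_quat()))
E
```

```text
1.7167
0 [-0.92  0.53  1.69  0.52  1.5  -0.95]
1 [-0.99  0.74  1.62  0.57  1.53 -1.07]
2 [-0.9   0.52  1.71  0.44  1.36 -0.93]
3 [-0.92  0.56  1.69  0.37  1.27 -0.93]
4 [-0.74  0.36  1.84  0.36  1.18 -0.75]
[-0.58  0.39  1.79 -0.    0.96  0.44]
```

View pics/a1.png

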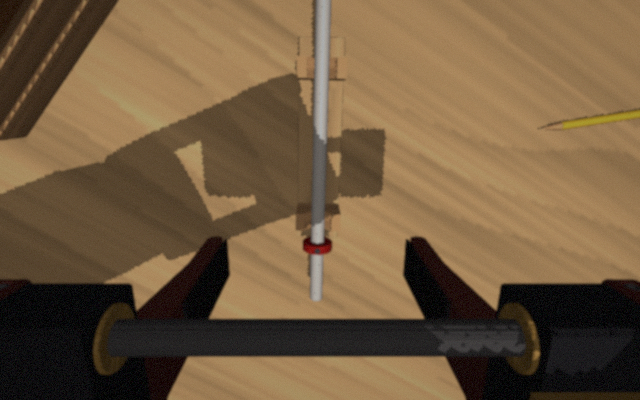

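The wrist view shows the axle under the gripper: collar centre at (317,246), stub end at (316,299), and the shaft leaving the picture at (322,0). Next is a second view of the axle, then two oblique views of the bushing.

```bash
python3 - <<'E'
from h import *
cy=-0.169; yd=np.array([-np.sin(cy),np.cos(cy),0]); xd=np.array([np.cos(cy),np.sin(cy),0]); b=np.array([455,-98,111.])
ay=.547
env.reach(np.array([445,-330,210.]),down(ay).as_quat()); shot('wrist','a2.png')
env.reach(b-200*yd+[0,0,119],down(cy+np.pi/2,.75).as_quat()); shot('wrist','b1.png')
env.move_l(b-200*yd+80*xd+[0,0,119],rate=250); shot('wrist','b2.png')
print(env.read_state()['time_s'])
I=[cv2.imread(f'pics/{n}.png') for n in('b1','b2')]
cv2.imwrite('pics/b12.png',np.vstack([i[:300] for i in I]))
E
```

```text
3.925
```

View pics/a2.png

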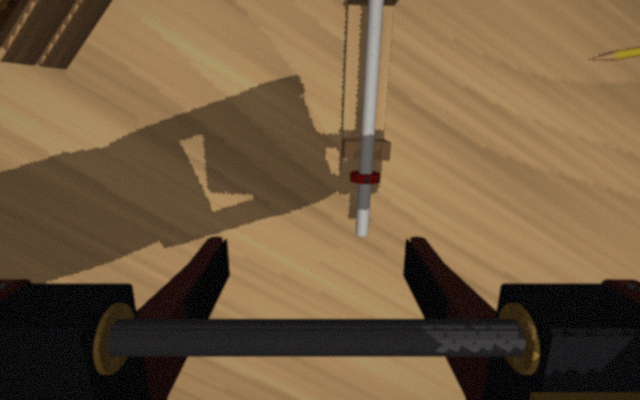

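View pics/b12.png

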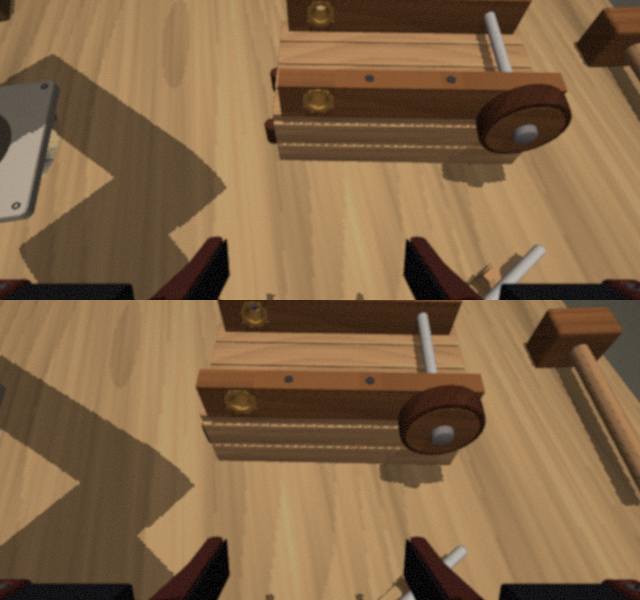

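In a2 the collar is at (365,177), the stub end at (362,235) and the far shaft at (375,0). In the bushing views the right-hand outer flange is at (318,101) in b1 and (240,102) in b2. The left bushing's inner face is at (320,13) and (255,15), and the fitted axle end is at (526,134) and (442,135). I'll refine these by colour and triangulate.

```bash
cat > m.py <<'E'
from h import *
def brass(f,uv,r=18):
    im=cv2.imread('pics/'+f); h=cv2.cvtColor(im,cv2.COLOR_BGR2HSV); x0,y0=max(uv[0]-r,0),max(uv[1]-r,0)
    w=h[y0:uv[1]+r,x0:uv[0]+r].astype(int); m=((w[...,0]>17)&(w[...,0]<32)&(w[...,1]>120)&(w[...,2]>70)).astype(np.uint8)
    n,l,s,c=cv2.connectedComponentsWithStats(m); k=1+np.argmax(s[1:,4])
    pts=np.argwhere(l==k)[:,::-1].astype(np.int32); e=cv2.fitEllipse(cv2.convexHull(pts))
    print(f,s[k],np.array(e[0])+[x0,y0],e[1:],c[k]+[x0,y0]); return np.array([s[k][0]+x0+(s[k][2]-1)/2,s[k][1]+y0+(s[k][3]-1)/2]),np.array(e[0])+[x0,y0]
c1,c2=load('b1.png'),load('b2.png')
Rr=[brass('b1.png',(318,101))[1],brass('b2.png',(240,102))[1]]
L=[brass('b1.png',(320,13))[1],brass('b2.png',(255,15))[1]]
W=[(526,134),(442,135)]
pR,pL,pW=[tri(list(zip((c1,c2),o))) for o in (Rr,L,W)]
print('R',pR,'L',pL,'dist',np.linalg.norm(pL-pR),'W',pW)
obs=[(c1,c2)[i] for i in (0,1)]
M=np.array([[-100,-80,111],[-100,56,111],[100,-125,111.]])
def pose(p): return R.from_euler('z',p[3]).apply(M)+p[:3]
s=least_squares(lambda p:np.concatenate([((proj(c,pose(p))-np.array([Rr[i],L[i],W[i]]))*[[1],[1],[.5]]).ravel() for i,c in enumerate(obs)]),[570,-30,0,-.17])
print('cart',s.x,'res',s.fun)
np.save('cart.npy',s.x)
a1,a2=load('a1.png'),load('a2.png')
# axle: line x=px+.. fit: params collar-front (x,y,z), yaw, pitch
def centers(f,guess,rows):
    g=cv2.imread('pics/'+f); out=[]
    for r in rows:
        u=int(round(np.interp(r,*guess))); w=g[r,u-14:u+15].astype(float); sat=w.max(1)-w.min(1)
        k=np.where(sat<45)[0]; 
        if 6<len(k)<26 : out.append((u-14+k.mean(),r))
    return np.array(out)
A=[centers('a1.png',([0,246,299],[322,317,316]),[*range(5,36,3),*range(85,200,5),*range(260,295,3)]),centers('a2.png',([0,177,235],[375,365,362]),[*range(8,130,5),*range(190,230,3)])]
col=[(317,246),(365,177)]; end=[(316,299.5),(362,236)]
def dirv(p): return np.array([np.cos(p[3])*np.cos(p[4]),np.sin(p[3])*np.cos(p[4]),np.sin(p[4])])
def f(p):
    o=[]
    for c,a,cc,e in zip((a1,a2),A,col,end):
        q=proj(c,np.array([p[:3]-60*dirv(p),p[:3]+150*dirv(p)])); t=(a[:,1]-q[0,1])/(q[1,1]-q[0,1]); o+=[(q[0,0]+t*(q[1,0]-q[0,0])-a[:,0])/3]
        o+=[proj(c,p[:3]-4*dirv(p))[0]-cc,(proj(c,p[:3]-60*dirv(p)+[0,0,3])[0]-e)*.7]
    return np.concatenate(o)
s=least_squares(f,[475,-363,40,.547,0],loss='soft_l1'); print('axle',s.x,np.round(s.x[3:],4),[len(a) for a in A],'rms',np.abs(f(s.x)).max()); print('stub',s.x[:3]-34*dirv(s.x))
np.save('axle.npy',s.x)
E
python3 m.py
```

```text
b1.png [ 6 10  7 11 23] [309.13  97.46] ((7.3593902587890625, 11.104681015014648), 9.131387710571289) [309.09  97.13]
b2.png [27 15  6  5 10] [251.52 101.09] ((2.035601854324341, 6.654628276824951), 125.2065200805664) [251.4 101.2]
b1.png [15 19  7  7 17] [319.4   22.06] ((5.871250152587891, 7.545420169830322), 111.63214874267578) [319.76  22.41]Traceback (most recent call last):
  File "m.py", line 10, in <module>
    L=[brass('b1.png',(320,13))[1],brass('b2.png',(255,15))[1]]
                                   ~~~~~^^^^^^^^^^^^^^^^^^^
  File "m.py", line 6, in brass
    pts=np.argwhere(l==k)[:,::-1].astype(np.int32); e=cv2.fitEllipse(cv2.convexHull(pts))
                                                      ~~~~~~~~~~~~~~^^^^^^^^^^^^^^^^^^^^^
cv2.error: OpenCV(4.12.0) /io/opencv/modules/imgproc/src/shapedescr.cpp:361: error: (-201:Incorrect size of input array) There should be at least 5 points to fit the ellipse in function 'fitEllipseNoDirect'
```

```bash
python3 - <<'E'
import cv2,numpy as np
def c(f,u,v,r=20):
    im=cv2.copyMakeBorder(cv2.imread('pics/'+f),r,r,r,r,cv2.BORDER_CONSTANT)[v:v+2*r,u:u+2*r]
    return cv2.resize(im,(290,290),interpolation=cv2.INTER_NEAREST)
a=np.vstack([np.hstack([c('b1.png',318,101),c('b2.png',240,102)]),np.hstack([c('b1.png',320,13),c('b2.png',255,15)])])
cv2.imwrite('pics/crop.png',a)
im=cv2.imread('pics/b1.png');h=cv2.cvtColor(im,cv2.COLOR_BGR2HSV)
for u in range(294,344,3): print(u,h[101,u],h[92,u])
E
```

```text
294 [ 10 153  60] [ 14 158  66]
297 [ 15 201  57] [ 11 162  60]
300 [ 10 164  59] [ 16 173  56]
303 [ 16 178  73] [ 15 193  62]
306 [ 19 161  84] [ 14 169  74]
309 [ 16 157  86] [ 17 177 105]
312 [ 16 160  94] [ 16 161  90]
315 [ 17 172 101] [ 16 181  89]
318 [ 18 187  98] [ 17 168  91]
321 [ 18 173 100] [ 17 154  88]
324 [ 19 173  90] [ 16 173  90]
327 [ 17 152  77] [ 17 162 110]
330 [ 16 158  92] [ 14 170  69]
333 [ 15 175  80] [ 14 180  58]
336 [ 14 163  72] [ 12 184  65]
339 [ 14 146  70] [ 12 160  70]
342 [ 12 159  72] [ 13 169  68]
```

View pics/crop.png

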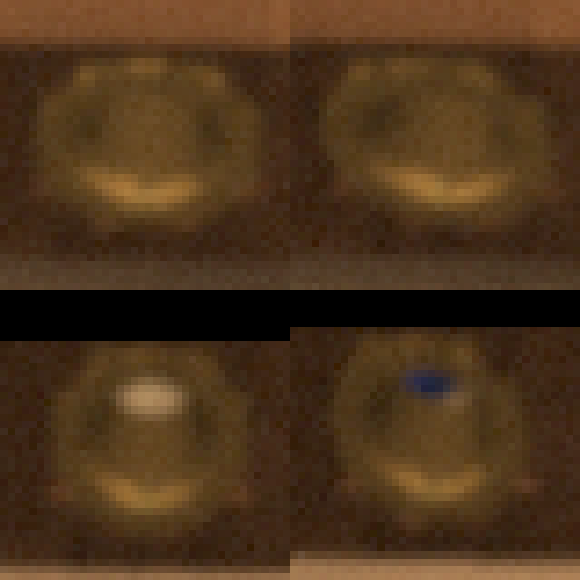

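The crops show the right flange centred at about (318.1,100.0) in b1 and (239.6,101.0) in b2. The left inner flange is at u = 320.2 and 253.6, with its bottom edge at v = 25.6 and 27.0. I'll put these into the fit.

```bash
python3 - <<'E'
s=open('m.py').read()
a=s.index('def brass');b=s.index("a1,a2=load")
new='''c1,c2=load('b1.png'),load('b2.png')
Rr=[(318.1,100.),(239.6,101.)]; L=[(320.2,25.6),(253.6,27.)]; W=[(526,134),(442,135)]
for o in (Rr,L,W): print(tri(list(zip((c1,c2),o))))
M=np.array([[-100,-80,111],[-100,56,95],[100,-125,111.]])
def pose(p): return R.from_euler('z',p[3]).apply(M)+p[:3]
s=least_squares(lambda p:np.concatenate([((proj(c,pose(p))-np.array([Rr[i],L[i],W[i]]))).ravel() for i,c in enumerate((c1,c2))]),[570,-30,0,-.17])
print('cart',s.x,s.x[3],'res',s.fun,'mouth',pose(s.x)[0])
np.save('cart.npy',s.x)
'''
open('m.py','w').write(s[:a]+new+s[b:])
E
python3 m.py
```

```text
[459.4  -87.12 112.67]
[482.82  33.88 104.65]
[ 646.06 -164.54  115.83]
cart [572.12 -21.65  -1.33  -0.17] -0.16543896053476648 res [ 0.37 -0.09 -2.42 -0.26 -0.77  0.8   1.25 -0.46  0.18 -1.1   1.    0.8 ] mouth [460.31 -84.09 109.67]
axle [ 476.4  -362.97   35.48    0.53   -0.02] [ 0.53 -0.02] [45, 39] rms 1.3230463748279533
stub [ 447.01 -380.05   36.19]
```

```bash
cat > m2.py <<'E'
from h import *
c=[load('b1.png'),load('b2.png')]
pts=[] # model, (b1,b2), weight (u,v)
pts+=[((-100,-80,111),(318.1,100.),(239.6,101.),(2,1.5)),((-100,56,111),(320.2,None),(253.6,None),(1.5,0)),((-100,56,95),(None,25.6),(None,27.),(0,.7)),
 ((100,-125,111),(526,134),(442,135),(1,1)),
 ((-150,-56,131),(278,69),(200,71),(.5,.5)),((-150,-80,131),(278,87),(198,88.5),(.5,.2)),((150,-56,131),(560,73),(482,74),(.5,.5))]
# edge rows: max negative gradient of brightness near the outer top edge
E=[]
for f,us in (('b1.png',range(290,470,6)),('b2.png',range(212,395,6))):
    g=cv2.GaussianBlur(cv2.cvtColor(cv2.imread('pics/'+f),cv2.COLOR_BGR2GRAY),(9,3),0).astype(float); e=[]
    for u in us:
        d=-(g[80:97,u]-g[78:95,u]); k=np.argmax(d[1:-1])+1; sub=.5*(d[k-1]-d[k+1])/(d[k-1]-2*d[k]+d[k+1]); e.append((u,79+k+sub))
    E.append(np.array(e)); print(f,np.polyfit(*E[-1].T,1),E[-1][::8,1])
def tf(p,M): return R.from_euler('z',p[3]).apply(np.atleast_2d(M))+p[:3]
def f(p):
    o=list(p[4:7]/.005)+[p[2]/1.5]
    for i in (0,1):
        K,T=c[i]; T=T.copy(); T[:3,:3]=T[:3,:3]@R.from_rotvec(p[4:7]).as_matrix()
        for m,*uv,w in pts:
            q=proj((K,T),tf(p,m))[0]
            o+=[w[j]*(q[j]-uv[i][j]) for j in (0,1) if uv[i][j] is not None]
        q=proj((K,T),tf(p,[[-140,-80,131],[50,-80,131]])); o+=list(.3*(np.interp(E[i][:,0],q[:,0],q[:,1])-E[i][:,1]))
    return np.array(o)
s=least_squares(f,[572,-21,0,-.165,0,0,0],loss='soft_l1'); print(s.x,np.round(s.x[3:],4),s.cost)
r=f(s.x);print(r[:17],r[len(E[0])+17:][:15])
cov=np.linalg.inv(s.jac.T@s.jac); print('sd',np.sqrt(np.diag(cov))[:4]); print(tf(s.x,[[-100,-80,111],[-100,80,111]]))
np.save('cart.npy',s.x)
E
python3 m2.py; python3 - <<'E'
from h import *
p=np.load('cart.npy')
for n in('top','scene'): print(n,proj(cam(n),R.from_euler('z',p[3]).apply([[-150,-80,131],[150,-80,131],[-150,80,131],[150,80,131],[100,-125,111]])+p[:3]))
E
```

```text
b1.png [ 0.02 81.12] [86.25 86.97 87.86 88.5 ]
b2.png [ 0.02 83.05] [87.05 87.62 88.57 89.58]
[573.67 -22.24  -2.02  -0.18   0.    -0.    -0.  ] [-0.18  0.   -0.   -0.  ] 36.71275274581699
[ 0.79 -0.2  -0.04 -1.34  0.33  1.17 -0.89  0.82 -1.87  4.43 -4.37 -0.4
 -5.29 -0.24  3.54 -0.85 -0.06] [ 0.6   0.27  0.22 -0.04  4.43 -4.69 -1.13 -5.87 -0.43  3.06 -0.84 -0.11
 -0.12 -0.08  0.  ]
sd [2.12 2.37 1.97 0.01]
[[460.75 -82.65 108.98]
 [489.94  74.66 108.98]]
top [[352.69 249.99]
 [369.91 150.51]
 [298.57 239.81]
 [317.44 141.25]
 [381.08 170.57]]
scene [[253.88 198.56]
 [337.47 249.29]
 [291.05 169.66]
 [372.81 213.68]
 [311.39 255.53]]
```

```bash
python3 - <<'E'
s=open('m2.py').read()
s=s.replace("for m,*uv,w in pts:","for m,*uv,w in pts:\n            m=np.array(m,float)\n            if abs(m[0])==150: m[0]*=p[7]\n            if m[1]==-125: m[1]+=p[8]")
s=s.replace("-.165,0,0,0]","-.165,0,0,0,.95,0]")
open('m2.py','w').write(s)
E
python3 m2.py; python3 - <<'E'
from h import *
p=np.load('cart.npy')
print(p[7:])
E
```

```text
b1.png [ 0.02 81.12] [86.25 86.97 87.86 88.5 ]
b2.png [ 0.02 83.05] [87.05 87.62 88.57 89.58]
[572.6  -27.97   0.59  -0.19  -0.     0.    -0.     0.93   7.74] [-0.19 -0.    0.   -0.    0.93  7.74] 4.4147472215107895
[-0.13  0.07 -0.07  0.39 -0.09  1.47  0.32 -0.01 -0.92  0.06  0.74 -0.58
 -0.13 -0.25  0.22 -0.4  -0.09] [ 0.97  0.17 -0.57  0.3   0.1  -0.13 -1.28 -1.29 -0.42 -1.   -0.37 -0.11
 -0.1  -0.05  0.03]
sd [1.94 1.73 1.16 0.01]
[[459.21 -87.48 111.59]
 [489.64  69.59 111.59]]
[0.93 7.74]
```

The fit now agrees with the direct triangulation: the mouth is at (459,-87,112) and the yaw is -0.19. Next I grasp the stub and lift.

```bash
python3 - <<'E'
from h import *
a=np.load('axle.npy'); ay=a[3]; d=np.array([np.cos(ay),np.sin(ay),0]); st=a[:3]-34*d; q=down(ay).as_quat()
print(ay,st)
env.reach([st[0],st[1],110],q); env.move_l([st[0],st[1],39],rate=120,f_stop=15)
print(env.read_state()['tool_pos'])
set_gripper(0); s=env.read_state(); print(s['width'],s['grip_force'],s['tool_pos'],s['force'])
env.move_l([st[0],st[1],150],rate=100); s=env.read_state(); print(s['width'],s['tool_pos'],s['force'],s['wrist_torque'],s['time_s'])
shot('scene','s1.png');shot('top','t1.png');shot('wrist','w1.png')
I=[cv2.resize(cv2.imread('pics/s1.png')[220:340,170:370],None,fx=3,fy=3),cv2.resize(cv2.imread('pics/t1.png')[160:240,380:580],None,fx=3,fy=3)]
cv2.imwrite('pics/lift.png',np.vstack(I))
E
```

```text
0.5267526846579764 [ 447.01 -380.06   35.48]
[ 447.26 -380.31   39.22]
11.23013432296076 29.99963343143463 [ 447.05 -380.12   38.99] [ 0.52 -0.11 -0.18]
10.740173618265022 [ 446.63 -379.74  149.3 ] [-0.31  0.71 -1.24] [-0.05  0.01 -0.  ] 8.175
```

View pics/lift.png

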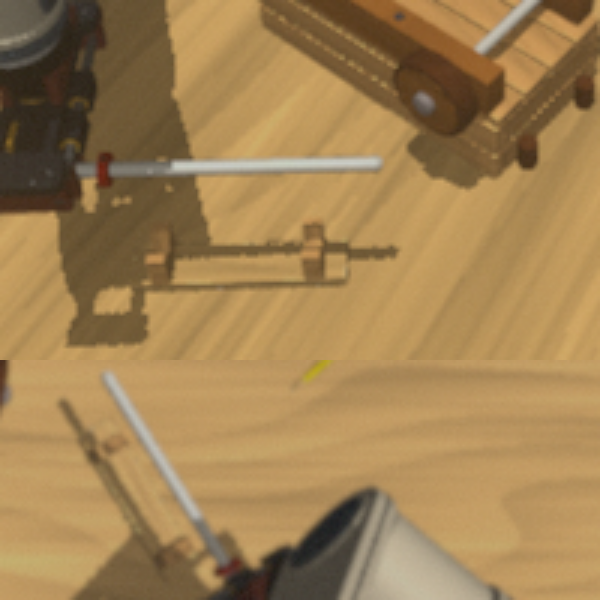

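The axle is held. In the scene view the tip is at (297,274) and the collar at (204.7,276.7). In the top view the tip is at (415.7,165.3) and the collar at (456.7,229.3). I'll check the sag.

```bash
python3 - <<'E'
from h import *
t=cam('top');s=cam('scene')
tip=tri([(t,(415.3,165)),(s,(296.8,274))]);col=tri([(t,(456.3,229)),(s,(204.5,276.5))])
print(tip,col,np.linalg.norm(tip-col),np.arctan2(*(tip-col)[1::-1]),np.arcsin((tip-col)[2]/219))
d=np.array([np.cos(.5268),np.sin(.5268),0]);S=np.array([446.8,-379.9,149.3]);
P=np.array([S+249*d,S+30*d]);print(P,proj(t,P),proj(s,P))
p=np.load('cart.npy');c=p[3];yd=np.array([-np.sin(c),np.cos(c),0]);m=R.from_euler('z',c).apply([-100,-80,111])+p[:3];print(c,m)
for e in (300,285,270,249,34): print(e,env.ik(m-e*yd,down(c+np.pi/2,0.02).as_quat()))
E
```

```text
[ 660.22 -256.08  148.15] [ 472.39 -366.15  151.9 ] 217.7423034250061 0.5300663683806104 -0.017140022351079174
[[ 662.04 -254.71  149.3 ]
 [ 472.73 -364.82  149.3 ]] [[414.34 163.56]
 [455.24 228.59]] [[296.97 273.68]
 [204.83 276.8 ]]
-0.19141256601485174 [459.21 -87.48 111.59]
300 [-0.79  0.51  1.86  0.02  0.78 -0.62]
285 [-0.77  0.5   1.88  0.02  0.77 -0.59]
270 [-0.74  0.49  1.89  0.02  0.77 -0.57]
249 [-0.71  0.48  1.92  0.03  0.75 -0.54]
34 [-0.3   0.41  2.05  0.03  0.68 -0.13]
```

```bash
cat >> h.py <<'E'
p_=np.load('cart.npy');CY=p_[3];YD=np.array([-np.sin(CY),np.cos(CY),0]);XD=np.array([np.cos(CY),np.sin(CY),0]);MO=R.from_euler('z',CY).apply([-100,-80,111])+p_[:3]
E
python3 - <<'E'
from h import *
q=down(CY+np.pi/2,.004).as_quat()
env.reach(MO-285*YD+[0,0,35],q); env.move_l(MO-272*YD,rate=100); env.hold(.2); s=env.read_state(); print(s['tool_pos'],MO-272*YD,s['force'],s['time_s'])
shot('scene','s2.png');shot('top','t2.png')
I=[cv2.resize(cv2.imread('pics/s2.png')[180:255,175:325],None,fx=5,fy=5,interpolation=cv2.INTER_CUBIC)[:300],cv2.resize(cv2.imread('pics/t2.png')[190:250,320:470],None,fx=5,fy=5,interpolation=cv2.INTER_CUBIC)]
cv2.imwrite('pics/pre.png',np.vstack(I)[:600])
S=s['tool_pos'];P=np.array([S+249*YD,S+30*YD,MO,MO+160*YD])
for n,o in (('scene',(175,180)),('top',(320,190))): print(n,(proj(cam(n),P)-o)*5)
E
```

```text
[ 407.84 -354.99  112.18] [ 407.46 -354.52  111.59] [ 0.56 -0.35 -0.92] 9.9083
scene [[425.12 180.61]
 [119.89 426.16]
 [453.89 157.44]
 [639.26   8.31]]
top [[223.31 224.86]
 [591.84 296.49]
 [184.08 218.08]
 [-80.65 166.62]]
```

View pics/pre.png

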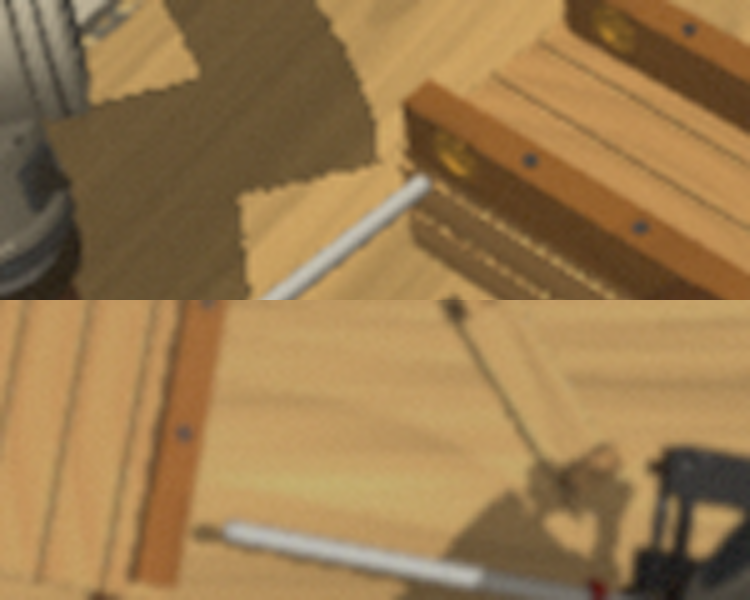

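The picture shows the tip at (428,182), against a predicted (425,181). The right bushing is at (455,157), predicted (454,157), and the left one is at (613,30), also as predicted. The alignment is good, so I'll insert with a force stop.

```bash
python3 - <<'E'
from h import *
def rep(tag,hit):
    s=env.read_state(); r=s['tool_pos']-MO; print(tag,hit,'along %.1f lat %.2f z %.2f'%(r@YD,r@XD,r[2]),'F',s['force']@YD,s['force']@XD,s['force'][2],s['wrist_torque'],s['width'],s['time_s'])
rep('start',0)
for e in (250,225,140,90,60):
    h=env.move_l(MO-e*YD,rate=60,f_stop=6); rep(e,h)
    if h: break
E
```

```text
start 0 along -272.3 lat 0.27 z 0.50 F 0.64795666214986 -0.07812001821669487 -0.5362548155724973 [-0.1  -0.03  0.04] 11.185090788789543 10.0083
250 False along -249.6 lat 0.12 z 0.06 F 0.017076425705968457 1.1996401708652333 -1.4287302475179362 [-0.08 -0.04 -0.02] 11.487615177933867 10.525
225 False along -224.7 lat 0.13 z 0.06 F -0.18988980333861533 0.104548389814694 -1.2337462979338445 [-0.13 -0.08  0.  ] 11.17090065276966 11.0917
140 False along -140.3 lat 0.03 z -0.00 F 0.01614819212968463 -0.8947601800615381 -0.7837106325751905 [-0.19 -0.04 -0.01] 11.12082267239451 12.6583
90 False along -90.1 lat 0.10 z 0.04 F -0.5613585861479893 0.19148591708499976 -1.228004397361072 [-0.11 -0.02  0.02] 11.325688482470255 13.6417
60 False along -59.7 lat 0.06 z 0.02 F 0.6913595969242041 -0.6335898540136587 -0.07985560745145215 [-0.14 -0.03  0.  ] 11.14585315403053 14.2917
```

```bash
python3 - <<'E'
from h import *
h=env.move_l(MO-24*YD,rate=25,f_stop=8); env.hold(.5)
s=env.read_state(); r=s['tool_pos']-MO; print(h,'along %.1f lat %.2f z %.2f'%(r@YD,r@XD,r[2]),'F',s['force']@YD,s['force']@XD,s['force'][2],s['wrist_torque'],s['width'],s['grip_force'],s['time_s'])
shot('scene','s3.png');shot('top','t3.png')
w=shot('wrist','w3.png')
I=[cv2.resize(cv2.imread('pics/s3.png')[150:240,215:375],None,fx=4,fy=4,interpolation=cv2.INTER_CUBIC)[:330],cv2.resize(w[130:400],(640,270))]
cv2.imwrite('pics/fin.png',np.vstack(I))
E
```

```text
True along -34.7 lat -0.49 z -0.50 F -1.442083010875728 1.021043659395447 -0.3827346416928868 [-0.59 -0.17 -0.02] 10.779599781357831 29.998455941677094 15.775
```

View pics/fin.png

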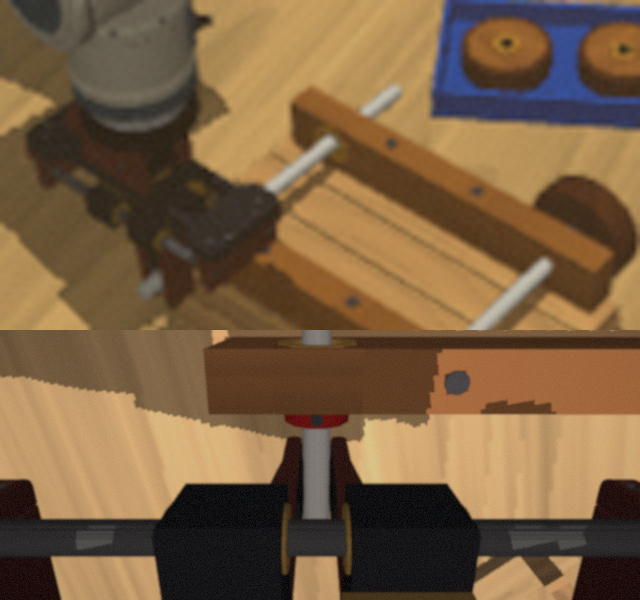

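The axle passes through both bushings and sticks out on the far side at (400,92). The wrist view shows the red collar at the bearer face at (317,420). I'll press lightly once more to confirm it's seated, then hand in.

```bash
python3 - <<'E'
from h import *
def rep(h):
    s=env.read_state(); r=s['tool_pos']-MO; print(h,'along %.2f lat %.2f z %.2f'%(r@YD,r@XD,r[2]),'F',s['force']@YD,s['force']@XD,s['force'][2],s['width'],s['time_s'])
s=env.read_state()['tool_pos']
rep(env.move_l(s+4*YD,rate=10,f_stop=10)); env.hold(.5); rep(0); env.hold(.5); rep(0)
E
```

```text
True along -34.73 lat -0.44 z -0.63 F -2.7415193294536158 -0.3348954645657669 0.3893241723974972 11.280460587385667 16.1667
0 along -34.80 lat -0.51 z -0.83 F -1.6488906278030862 0.4509217095816267 -0.6985960538042565 11.276640128728923 16.6667
0 along -34.86 lat -0.29 z -0.74 F -0.4274058744018051 0.41984680320418266 -0.5178526737177452 11.505357330930963 17.1667
```

```bash
python3 - <<'E'
from h import *
def rep(h):
    s=env.read_state(); r=s['tool_pos']-MO; print(h,'along %.2f lat %.2f z %.2f'%(r@YD,r@XD,r[2]),'F',s['force']@YD,s['force']@XD,s['force'][2],s['width'],s['grip_force'],s['time_s'])
rep(env.move_l(MO-34.2*YD+[0,0,-.6]-.4*XD,rate=10,f_stop=25))
for i in range(3): env.hold(.4); rep(0)
E
```

```text
False along -34.77 lat -0.27 z -0.66 F -5.3071707407612285 -1.1452215422776395 -2.5329095310600236 11.149768273867958 29.998104572296143 17.4167
0 along -34.78 lat -0.25 z -0.63 F -5.787164492580443 0.07290667802739947 -2.4150194453009903 11.219546899666202 29.99821186065674 17.8167
0 along -34.76 lat -0.26 z -0.65 F -4.811135985129602 -0.1980549281969194 -2.1978775243076947 11.562661890168076 29.997986555099487 18.2167
0 along -34.79 lat -0.26 z -0.65 F -5.293669772598352 -0.34838779228766825 -2.4513877886366444 11.406409950835924 29.99807059764862 18.6167
```

The collar is seated under a steady push of about 5 N and the stub is still gripped.

```bash
python3 -c "
from h import *
print(workorder.sign_off())"
```

```text
the job is handed in; nothing more can be done
None
```

The axle is through both bushings with its red collar against the right-hand bearer, pressed there at about 5 N and still gripped by the stub; I moved nothing else and handed the job in at about 19 s.

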